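# Seat the plunger in the pump module and lock it

## Task

Take the steel plunger out of its stand and feel for the plain blind bore in the top of the pump module with the end of its shaft; press it straight down, against the stiff follower in the bore, until its collar sits flush on the module. Then slide the forked keeper all the way across over the collar and let go, leaving the bottle, jar, beaker and screwdriver where they are.

Things in the scene. Friction and masses are not known exactly. Their poses are not given: they have to be found in the camera images.
- plunger_grip (a point): Loose steel plunger, 98 mm long, 0.32 kg, upright in the stand. From below: shaft 28 mm dia x 45 mm with a sharp unchamfered end, collar 56 mm dia x 8 mm, grooved round grip 30 mm dia x 45 mm, taken from above. Point: on the axis half-way up the grip, 75.5 mm above the shaft's end, 30.5 mm above the collar's underside, 22.5 mm below the top. z: its axis, up.
- stand: Fixed grey plastic parking block, 85 x 85 x 50 mm high, with a loose 34 mm hole straight down its middle that holds the plunger's shaft, the collar resting on its top. Origin at the centre of its underside.
- module: Pump module: fixed aluminium block, 90 mm (x) x 170 mm (y) x 62 mm high (z), origin at the centre of its underside. Bore on its long middle line at y = -48 mm, keeper towards +y. Two guide rails 20 mm high stand on its top beside the open keeper, 37 to 44 mm either side of the middle line.
- bore (a point): Centre of the bore's mouth in the module's top, 62 mm above the table; axes as the module. Blind bore, 29.6 mm dia, no chamfer, 50 mm deep, straight down. When the plunger is home its collar lies on the module's top and plunger_grip is 30.5 mm above this point.
- follower (a joint): Grey follower disc inside the bore, m pushed down: at 0 its top is 33 mm below the bore's mouth, at 0.012 the plunger is home (stop at 0.013). Held by friction: the resting plunger's weight does not move it (let fall down the bore, it drives it only a few mm), about 10 N in all does, and it stays where pushed.
- keeper_grip (a point): Centre of the black upright finger block on the keeper, 24 mm (module x) x 18 mm (y) x 40 mm tall, its top 120.5 mm above the table; pinch it from above along module x. Axes as the module. The keeper is a flat steel fork, 68 mm wide, 8 mm thick, its underside 72.5 mm above the table; two prongs with a 40 mm slot between, tips 55 mm ahead (module -y) of this point.
- keeper (a joint): Slide of the keeper, m: 0 open (prong tips 56 mm from the bore's centre: spread the fingers holding the plunger along module x), 0.060 fully across over the bore (hard stop). Moves along module -y, about 3 N friction, stays where left. The prongs go round the plunger's grip and pass 2.5 mm over its collar, only when the collar is down on the module.
- bottle: Bystander: white plastic bottle, 64 mm diameter, 130 mm high, standing. Origin at the centre of its underside.
- jar: Bystander: amber glass jar with black lid, 60 mm diameter, 80 mm high. Origin at the centre of its underside.
- beaker: Bystander: clear open beaker, 72 mm diameter, 90 mm high. Origin at the centre of its underside.
- screwdriver: Bystander: screwdriver lying flat on the table along its own x. Origin under its middle.
Not all that is in view belongs to the job. There is more than one size of the module; the job needs the largest.

How it is judged:
On the way, in this order (a step that is already met when the one before it is completed fails the run):
1. the shaft has entered the bore (z of plunger_grip in the frame of bore below 0.068 m and horizontal distance between plunger_grip and bore below 0.004 m), for 0.1 s.
2. the plunger is pressed home, its collar on the module, the keeper still open (z of plunger_grip in the frame of bore below 0.0325 m and horizontal distance between plunger_grip and bore below 0.004 m and angle between plunger_grip's own z axis and vertical below 0.06 rad and value of joint keeper below 0.02 m), for 0.2 s.
3. the keeper is fully across over the collar (z of plunger_grip in the frame of bore below 0.0325 m and horizontal distance between plunger_grip and bore below 0.004 m and angle between plunger_grip's own z axis and vertical below 0.06 rad and value of joint keeper above 0.055 m), for 0.2 s.
At the end, for the whole second after the job is handed in: The plunger is in the bore, upright, at rest, its collar within 2 mm of the module's top, and the keeper is within 5 mm of its closed stop (all of step 3 and linear speed of plunger below 0.02 m/s); the robot touches nothing.
It fails at once if the bottle is moved more than 20 mm (distance of bottle from where it was at the start of the episode above 0.02 m).
It fails at once if the jar is moved more than 20 mm (distance of jar from where it was at the start of the episode above 0.02 m).
It fails at once if the beaker is moved more than 20 mm (distance of beaker from where it was at the start of the episode above 0.02 m).
It fails at once if the screwdriver is moved more than 20 mm (distance of screwdriver from where it was at the start of the episode above 0.02 m).
It also fails if it takes over 58 s, if anything falls off the work surface, if the arm or the gripper's body presses on something with over 40 N, if the wrist force passes 120 N, or if a joint passes its speed limit or range.

## Robot

A 7-joint arm with a two-finger parallel gripper is mounted at the origin on the work surface. World frame = base frame: x ahead of the robot, y to its left, z up, the work surface at z = 0. Lengths are in m, angles in rad, forces in N, time in s.
With the tool pointing down it reaches from about 0.4 to 0.85 m from the base axis. Payload 6.9 kg.
Tool frame: the origin (TCP) lies on the centre line of the jaws, within the pads' length; the fingertips stand 8 mm ahead of it and the grasp point (between the pads) lies 11 mm behind it (manip.tcp_to_tips is the z of the fingertips in the tool frame, in m); z points along the fingers, x is the direction in which the jaws open and shut, and the axes are right-handed (so a half turn about z gives the same grasp; the last joint's range is limited). The gripper opens to 85 mm and grips with 20 to 120 N. Pads are 22 mm wide; open, the fingers measure 114 mm over their backs; the gripper's body (76 mm by 85 mm) begins 54 mm behind the grasp point. The pads swing forward as they close: fully open they stand 13 mm farther back than shut.
Start: joints at [-1.21, 0.507, -0.238, 1.5, 0.126, 1.149, -0.155], TCP at [0.158, 0.605, 0.206] pointing down, gripper open.
Joint ranges: [-3.08, 3.08], [-0.24, 2.05], [-1.43, 1.35], [0, 2.5], [-1.52, 4.66], [0.17, 1.96], [-2.89, 2.89]. Speed limits (rad/s): [2.39, 2.39, 3.14, 3.14, 3.14, 3.14, 3.14].

## Interface

Orientations are given as [roll, pitch, yaw] about the fixed x, y, z axes, in that order (R = Rz(yaw) Ry(pitch) Rx(roll)).
In Python, from cell import manip gives the robot as it stands. Calls block until the motion is done:
- manip.move_to(position, orientation): joint-space move of the TCP to a pose.
- manip.move_linear(position, rot=None, vel=0.15, f_stop=None): straight line of the TCP; rot=None keeps the orientation; vel is the mean speed in m/s. With f_stop (N) it stops when the force on the tool has changed by that much, and returns True; else False.
- manip.move_joints(angles): joint-space move.
- manip.ungrasp() and manip.close_gripper(f_grip=None): open the fingers fully, or close them until they stop; f_grip is the grip in N (None keeps the last).
- manip.sleep(seconds).
- manip.solve_ik(position, orientation): joint angles nearest the present ones, or None.
- manip.capture(name): name is "scene" or "side" or "wrist"; returns (picture, depth): 420x560x3 uint8, red, green, blue; 420x560 float32, m along the optical axis (not along the pixel's ray), 0 where there is no reading.
- manip.camera_model(name): a dict with "mtx" (3x3 intrinsics, pixels), "k1" (the pictures are not rectified: a ray, as slopes to the right and down, at radius r is drawn at 1 + k1 r^2 times it, then the intrinsics apply), "extrinsics" (4x4, takes a point from camera to world coordinates). Camera axes: x right, y down, z forward; pixel columns grow to the right and rows downward; lengths in m; the calibration is good to about 2 mm. A picture is of the moment at which its call begins: read the wrist's pose just before it. camera_model takes no time and is no camera call; for the wrist camera it gives the pose at the moment of the call.
A pose or a line that the arm cannot do raises manip.IKError and nothing moves.
- manip.finish_job(): hands the job in, once; it reports no verdict.
Readings, each from a call of its own:
- manip.read_t(): time.
- manip.read_joints(): joint angles.
- manip.read_qvel(): joint speeds.
- manip.read_joint_efforts(): joint torques, N m.
- manip.read_position(): TCP position.
- manip.read_ee_rot(): TCP orientation.
- manip.read_wrist_force(): force on the tool from outside, world axes, zero at the start.
- manip.read_moment(): the same for the moment, N m.
- manip.read_grip_width(): opening from 0.0 (shut) to 1.0 (fully open).
Only numpy, scipy, OpenCV 4.12 (cv2) and the standard library are available. Lean on these libraries where they do the work, as an engineer would, in place of code of your own. Each camera call takes 0.05 s, during which the arm holds its last target.

## Working session

There is one attempt and no reset: what is moved stays moved. The work goes in short steps, each a Python script; the robot and the scene stay as the last script left them, time stands still between calls to the robot, and variables do not carry over. Pictures are saved under pics/ and viewed, and the job is handed in when it is done.

```bash
ls; mkdir -p pics
python3 - <<'E'
from cell import manip
import cv2,numpy as np
for n in ["scene","side","wrist"]:
    m=manip.camera_model(n); print(n,m["mtx"],m["k1"]); print(np.round(m["extrinsics"],4))
    p,d=manip.capture(n); cv2.imwrite(f"pics/{n}0.png",p[:,:,::-1]); np.savez(f"pics/{n}0.npz",p=p,d=d,K=m["mtx"],k1=m["k1"],T=m["extrinsics"])
print(manip.read_t(), manip.read_position(), manip.read_ee_rot(), manip.tcp_to_tips, manip.read_wrist_force())
E
```

```text
pics
scene [[458.80709483   0.         284.67905537]
 [  0.         458.80709483 212.3826164 ]
 [  0.           0.           1.        ]] -0.090047024684094
[[-0.684   0.4262 -0.5921  1.2464]
 [ 0.7295  0.408  -0.549   0.6379]
 [ 0.0075 -0.8074 -0.5899  0.8002]
 [ 0.      0.      0.      1.    ]]
side [[471.15674183   0.         271.9515293 ]
 [  0.         471.15674183 211.98243896]
 [  0.           0.           1.        ]] -0.10241327328481922
[[ 0.7095 -0.3503  0.6115 -0.2944]
 [-0.7047 -0.3439  0.6206 -0.8576]
 [-0.0072 -0.8712 -0.4908  0.7787]
 [ 0.      0.      0.      1.    ]]
wrist [[298.16929273   0.         281.06395202]
 [  0.         298.16929273 208.27608471]
 [  0.           0.           1.        ]] -0.06394454232690168
[[ 0.2519  0.9349  0.2499  0.0947]
 [ 0.9678 -0.2427 -0.0673  0.6204]
 [-0.0023  0.2588 -0.9659  0.3729]
 [ 0.      0.      0.      1.    ]]
0.15 [0.15749623 0.60440979 0.20521376] [3.14157940e+00 1.38467457e-03 1.31601197e+00] 0.008 [-0.41221971 -0.84468185 -0.39601449]
```

View pics/scene0.png

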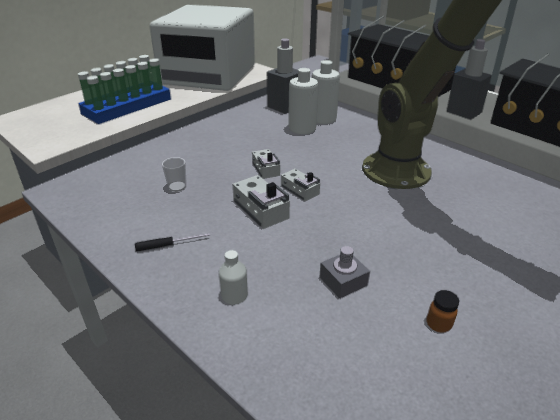

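View pics/side0.png

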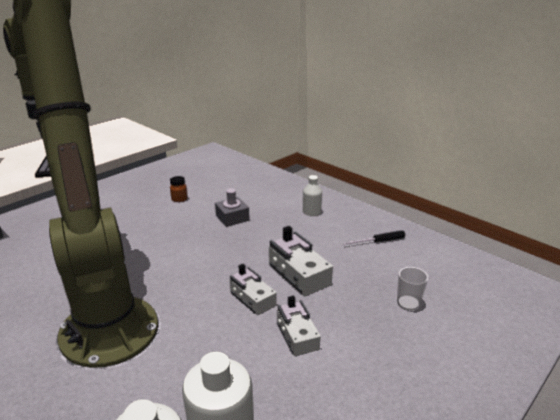

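View pics/wrist0.png

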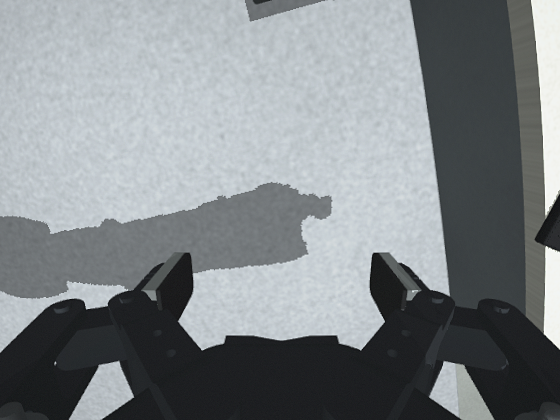

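Scene: the large module is at (262,200), the stand with plunger at (345,270), bottle (233,280), jar (442,310), beaker (175,175) and screwdriver (175,242). The two small modules are at (265,160) and (300,182). In the side view the same module is at (300,262), with its bore at (311,265), and the stand at (232,210).

```bash
cat > h.py <<'E'
import numpy as np,cv2
def load(n):
    z=np.load(n); return z['p'],z['d'],dict(mtx=z['K'],k1=float(z['k1']),extrinsics=z['T'])
def rays(px,m):
    px=np.asarray(px,float).reshape(-1,1,2)
    s=cv2.undistortPoints(px,m['mtx'],np.array([m['k1'],0,0,0,0.]),None,None,None) if False else cv2.undistortPointsIter(px,m['mtx'],np.array([m['k1'],0,0,0.]),None,None,(3,50,1e-10))
    s=s.reshape(-1,2); return np.c_[s,np.ones(len(s))]
def onplane(px,m,z):
    r=rays(px,m)@m['extrinsics'][:3,:3].T; o=m['extrinsics'][:3,3]
    return o+r*((z-o[2])/r[:,2])[:,None]
def bydepth(px,d,m):
    px=np.asarray(px,int).reshape(-1,2); r=rays(px,m)*d[px[:,1],px[:,0]][:,None]
    return r@m['extrinsics'][:3,:3].T+m['extrinsics'][:3,3]
def cloud(d,m):
    v,u=np.mgrid[:d.shape[0],:d.shape[1]]
    P=bydepth(np.c_[u.ravel(),v.ravel()],d,m).reshape(*d.shape,3); P[d==0]=np.nan; return P
E
python3 - <<'E'
from h import *
for n,pts in [('scene0',dict(plungertop=(346,251),standtop=(327,270),bottle=(233,290),jar=(446,297),beaker=(176,187),screw=(175,242),modtop=(250,183),keeper=(271,184),sm1=(265,155),sm2=(312,176))),('side0',dict(plungertop=(231,192),standtop=(240,212),modtop=(311,264),keeper=(287,231),bottle=(313,200),bore=(311,265),beaker=(411,290)))]:
    p,d,m=load(f'pics/{n}.npz')
    for k,v in pts.items(): print(n,k,np.round(bydepth(v,d,m)[0],4))
    P=cloud(d,m)
    # module clusters: height>0.02
    a=(P[...,2]>0.015)&(P[...,2]<0.16)&(P[...,0]>0.25)&(P[...,0]<1.0)&(abs(P[...,1])<0.7)
    k,l,st,c=cv2.connectedComponentsWithStats(a.astype(np.uint8))
    for i in range(1,k):
        if st[i,4]>60:
            q=P[l==i]; print(n,st[i],np.round(np.nanmin(q,0),3),np.round(np.nanmax(q,0),3))
E
```

```text
scene0 plungertop [0.5579 0.1947 0.1018]
scene0 standtop [0.5903 0.1687 0.0468]
scene0 bottle [0.7906 0.0586 0.0502]
scene0 jar [0.5071 0.4303 0.0784]
scene0 beaker [ 0.6002 -0.4258  0.02  ]
scene0 screw [ 0.7496 -0.2291  0.    ]
scene0 modtop [ 0.4639 -0.2311  0.0575]
scene0 keeper [ 0.4921 -0.114   0.1188]
scene0 sm1 [ 0.2913 -0.3412  0.0419]
scene0 sm2 [ 0.326  -0.1048  0.0748]
scene0 [252 149  28  26 525] [ 0.255 -0.391  0.015] [ 0.359 -0.262  0.084]
scene0 [162 157  24  32 633] [ 0.547 -0.488  0.015] [ 0.618 -0.41   0.094]
scene0 [281 169  39  29 718] [ 0.284 -0.216  0.015] [ 0.364 -0.093  0.083]
scene0 [ 232  175   58   50 1869] [ 0.419 -0.266  0.015] [ 0.545 -0.077  0.122]
scene0 [135 237  38  13 269] [ 0.759 -0.278  0.015] [ 0.849 -0.213  0.028]
scene0 [ 320  246   51   49 1450] [0.508 0.14  0.015] [0.608 0.247 0.105]
scene0 [ 218  250   30   51 1115] [0.743 0.01  0.015] [0.803 0.068 0.132]
scene0 [427 290  32  39 928] [0.484 0.404 0.015] [0.542 0.463 0.083]
side0 plungertop [0.5478 0.1815 0.1026]
side0 standtop [0.5566 0.1522 0.0379]
side0 modtop [ 0.4855 -0.2104  0.0529]
side0 keeper [-0.2944 -0.8576  0.7787]
side0 bottle [0.753  0.0144 0.0582]
side0 bore [ 0.4855 -0.2106  0.0498]
side0 beaker [ 0.5553 -0.4658  0.0687]
side0 [170 176  18  23 345] [0.48  0.399 0.016] [0.538 0.458 0.083]
side0 [302 176  20  37 568] [0.735 0.001 0.015] [0.791 0.065 0.133]
side0 [215 189  34  34 696] [0.505 0.14  0.015] [0.607 0.247 0.103]
side0 [ 268  225   65   67 2469] [ 0.42  -0.263  0.015] [ 0.544 -0.075  0.123]
side0 [373 230  32  11 181] [ 0.757 -0.28   0.015] [ 0.847 -0.214  0.029]
side0 [ 230  263   46   48 1203] [ 0.287 -0.217  0.015] [ 0.359 -0.093  0.084]
side0 [397 267  31  40 985] [ 0.548 -0.486  0.015] [ 0.622 -0.415  0.092]
side0 [ 277  295   44   57 1498] [ 0.254 -0.392  0.015] [ 0.357 -0.263  0.083]
```

```bash
cat >> h.py <<'E'
from scipy.spatial.transform import Rotation as Ro
def Tpose(p,rpy):
    T=np.eye(4); T[:3,:3]=Ro.from_euler('xyz',rpy).as_matrix(); T[:3,3]=p; return T
def snap(manip,cam,name):
    m=manip.camera_model(cam); p,d=manip.capture(cam)
    cv2.imwrite(f"pics/{name}.png",p[:,:,::-1]); np.savez(f"pics/{name}.npz",p=p,d=d,K=m["mtx"],k1=m["k1"],T=m["extrinsics"]); return p,d,m
E
python3 - <<'E'
from h import *
from cell import manip
_,_,m=load('pics/wrist0.npz')
X=np.linalg.inv(Tpose(manip.read_position(),manip.read_ee_rot()))@m['extrinsics']
print(np.round(X,4)); np.save('X.npy',X)
def tcp_for_view(target,yaw,px,ztcp):
    T=Tpose([0,0,ztcp],[np.pi,0,yaw])@X; mm=dict(m,extrinsics=T)
    q=onplane([px],mm,target[2])[0]; return [target[0]-q[0],target[1]-q[1],ztcp]
for yaw in (0,np.pi,-.1,-np.pi+.1,np.pi/2):
    a=tcp_for_view((.556,.193,.075),yaw,(281,150),.25); b=tcp_for_view((.482,-.19,.07),yaw,(281,130),.25)
    for p in (a,b,[.556,.193,.09],[.482,-.21,.09],[.49,-.11,.11]):
        s=manip.solve_ik(list(p),[np.pi,0,yaw]); print(yaw,np.round(p,3),None if s is None else np.round(s,2))
E
```

```text
[[ 1.000e+00  4.000e-04 -8.000e-04 -6.000e-04]
 [-1.000e-04  9.659e-01  2.588e-01 -6.480e-02]
 [ 9.000e-04 -2.588e-01  9.659e-01 -1.677e-01]
 [ 0.000e+00  0.000e+00  0.000e+00  1.000e+00]]
0 [0.557 0.152 0.25 ] [-0.49  0.41  0.28  1.56 -0.12  1.19 -0.19]
0 [ 0.483 -0.253  0.25 ] [-0.17  0.49  0.97  1.65 -0.42  1.23  0.89]
0 [0.556 0.193 0.09 ] [-0.5   0.57  0.2   1.76 -0.14  0.83 -0.24]
0 [ 0.482 -0.21   0.09 ] [-0.18  0.63  0.87  1.93 -0.63  0.88  1.02]
0 [ 0.49 -0.11  0.11] [-0.17  0.47  0.49  1.96 -0.31  0.79  0.5 ]
3.141592653589793 [0.555 0.234 0.25 ] [-0.09  0.48 -0.57  1.49  0.26  1.26  2.45]
3.141592653589793 [ 0.481 -0.127  0.25 ] [-0.54  0.47  1.15  1.76 -0.45  1.21 -2.4 ]
3.141592653589793 [0.556 0.193 0.09 ] [-0.01  0.61 -0.59  1.75  0.42  0.91  2.36]
3.141592653589793 [ 0.482 -0.21   0.09 ] [-0.29  0.77  1.15  1.93 -0.83  1.03 -1.9 ]
3.141592653589793 [ 0.49 -0.11  0.11] [-0.51  0.7   1.15  1.96 -0.76  1.01 -2.13]
-0.1 [0.553 0.152 0.25 ] [-0.51  0.4   0.31  1.57 -0.13  1.19 -0.28]
-0.1 [ 0.477 -0.253  0.25 ] [-0.16  0.47  0.95  1.66 -0.4   1.22  0.78]
-0.1 [0.556 0.193 
[... 333 characters left out ...]
15  1.78 -0.44  1.21 -2.31]
-3.041592653589793 [0.556 0.193 0.09 ] [ 0.01  0.62 -0.62  1.75  0.44  0.91  2.44]
-3.041592653589793 [ 0.482 -0.21   0.09 ] [-0.29  0.77  1.15  1.93 -0.83  1.03 -1.8 ]
-3.041592653589793 [ 0.49 -0.11  0.11] [-0.51  0.7   1.15  1.96 -0.76  1.01 -2.03]
1.5707963267948966 [0.597 0.194 0.25 ] [-0.28  0.48 -0.12  1.42  0.06  1.25  1.16]
1.5707963267948966 [ 0.545 -0.189  0.25 ] [-0.01  0.43  0.47  1.56 -0.2   1.2   2.07]
1.5707963267948966 [0.556 0.193 0.09 ] [-0.27  0.56 -0.17  1.75  0.12  0.83  1.08]
1.5707963267948966 [ 0.482 -0.21   0.09 ] [ 0.18  0.5   0.27  1.92 -0.19  0.75  2.13]
1.5707963267948966 [ 0.49 -0.11  0.11] [ 0.07  0.43  0.15  1.96 -0.09  0.76  1.84]
```

View both.

Run:
```python
from h import *
from cell import manip
t=manip.read_t()
manip.move_to([.557,.155,.25],[np.pi,0,0]); snap(manip,'wrist','w_pl'); print(manip.read_t()-t)
manip.move_to([.482,-.25,.25],[np.pi,0,0]); snap(manip,'wrist','w_mod'); print(manip.read_t()-t)
```

```text
2.2083
3.7833
```

View pics/w_pl.png

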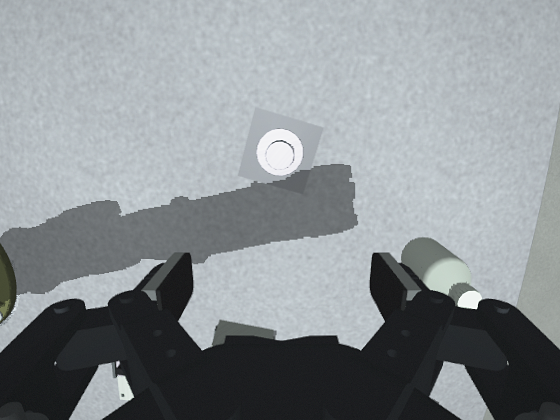

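View pics/w_mod.png

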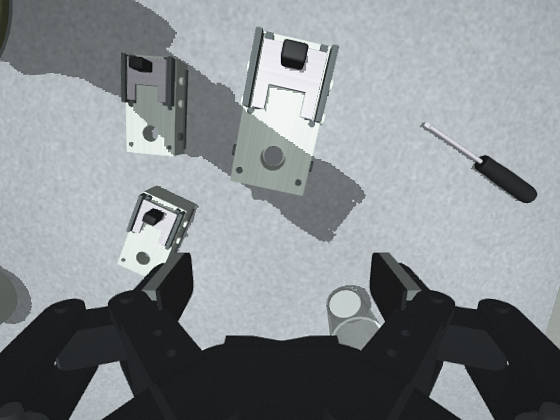

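The plunger's top is near (280,154) in its stand. The large module's bore is near (272,156), with the keeper block at (293,52). Next I'll do sub-pixel fits.

Run:
```python
from h import *
p,d,m=load('pics/w_pl.npz'); q,_,mm=load('pics/w_mod.npz')
a=cv2.resize(p[100:200,230:330],(400,400),interpolation=cv2.INTER_CUBIC)
b=cv2.resize(q[130:185,245:300],(400,400),interpolation=cv2.INTER_CUBIC)
cv2.imwrite('pics/z1.png',np.hstack([a,b])[:,:,::-1])
g=cv2.cvtColor(q,cv2.COLOR_RGB2GRAY); print(g[157,250:296]); print(g[138:176,272])
g=cv2.cvtColor(p,cv2.COLOR_RGB2GRAY); print(g[155,250:310]); print(g[120:185,280])
```

```text
[152 154 156 154 153 154 155 157 159 150 119  79  99 128 122  99 101 101
 101 100 100 101 101 102 102 101 102 100 103 101 101 100 115 138 131 136
 157 155 157 157 157 156 155 154 155 156]
[162 163 163 163 162 162 164 165  82 100 101 102 102 102 102 101 101 102
 102 101 101 101 100 101 102 101 100  95  89  90  90  91 119 166 161 161
 163 160]
[173 174 173 174 173 172 177 221 242 241 241 241 242 243 238 223 233 242
 241 240 240 241 241 242 242 241 241 241 241 242 242 242 242 242 240 240
 241 241 241 240 240 242 244 221 215 243 241 240 240 239 239 242 221 154
 169 169 169 169 169 169]
[179 178 178 179 177 177 178 178 164 247 245 243 242 242 242 243 242 242
 245 254 105 128 251 244 242 242 242 243 243 242 242 242 242 242 242 242
 242 242 242 241 240 239 240 241 241 239 239 240 238 215 239 239 237 237
 237 207 167 170 173 163  93  98 100  99  99]
```

View pics/z1.png

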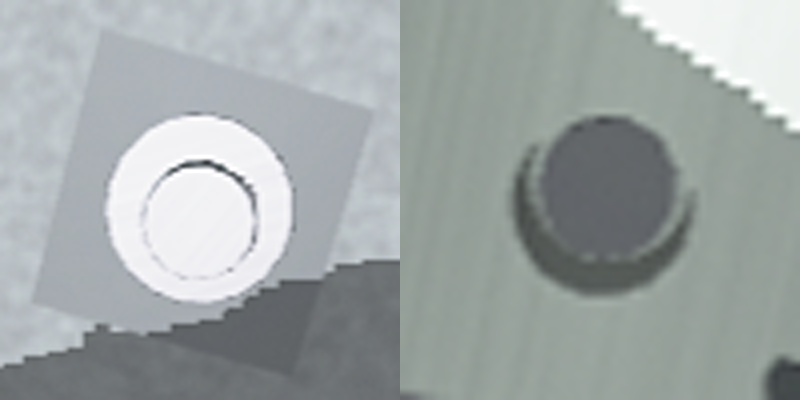

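```bash
cat >> h.py <<'E'
def disc(mask,seed,m,z):
    k,l=cv2.connectedComponents(mask.astype(np.uint8)); c=(l==l[seed[1],seed[0]]).astype(np.uint8)
    cs,_=cv2.findContours(cv2.resize(c,None,fx=4,fy=4,interpolation=cv2.INTER_NEAREST),cv2.RETR_EXTERNAL,cv2.CHAIN_APPROX_NONE)
    h=cv2.convexHull(max(cs,key=cv2.contourArea))[:,0].astype(float)
    h=(h+.5)/4-.5
    W=onplane(h,m,z)[:,:2]
    A=np.c_[2*W,np.ones(len(W))]; s=np.linalg.lstsq(A,(W**2).sum(1),rcond=None)[0]
    r=np.sqrt(s[2]+s[:2]@s[:2]); res=np.linalg.norm(W-s[:2],axis=1)-r
    return s[:2],2*r,res.std(),h.min(0),h.max(0)
E
python3 - <<'E'
from h import *
p,d,m=load('pics/w_pl.npz'); q,_,mm=load('pics/w_mod.npz')
g=cv2.cvtColor(q,cv2.COLOR_RGB2GRAY).astype(int)
for t in (140,147): print('bore',disc(g<t,(272,158),mm,.062))
g=cv2.cvtColor(p,cv2.COLOR_RGB2GRAY).astype(int)
for t in (205,): print('collar',disc(g>t,(280,140),m,.058))
# top disc: ring contour inner
print('ptop', disc(cv2.copyMakeBorder((g>236).astype(np.uint8)[130:175,255:305],130,245,255,255,cv2.BORDER_CONSTANT)>0,(280,156),m,.103))
# collar mid/centre on scene & side for cross check
for n in ('scene0','side0'):
    P,D,M=load(f'pics/{n}.npz')
    C=cloud(D,M); s=(abs(C[...,2]-.103)<.006)&(np.hypot(C[...,0]-.556,C[...,1]-.193)<.03)
    print(n,s.sum(),np.nanmean(C[s],0))
for u in [(272,157),(272,148),(240,170),(293,60),(262,72),(280,154),(280,140)]:
    print(u)
D=np.load('pics/w_mod.npz')['d']; print(bydepth([(272,155),(250,170),(293,50),(275,80)],D,mm)); print(bydepth([(280,154),(263,150)],d,m))
E
```

```text
bore (array([ 0.47282427, -0.21761154]), np.float64(0.030843793242093572), np.float64(0.00027676506408692874), array([259.625, 145.625]), array([285.375, 170.375]))
bore (array([ 0.47282763, -0.21769198]), np.float64(0.031041110143529047), np.float64(0.00025224321230358913), array([259.625, 145.625]), array([285.375, 170.375]))
collar (array([ 0.5535373 , -0.05832335]), np.float64(1.0834725074010618), np.float64(0.0005727921972589304), array([-0.375, -0.375]), array([559.375, 419.375]))
ptop (array([0.55486946, 0.19762071]), np.float64(0.04768480252849763), np.float64(0.0001221715808740447), array([256.625, 129.625]), array([301.375, 174.375]))
scene0 106 [0.55557965 0.19463615 0.10147176]
side0 34 [0.55418377 0.19131683 0.09980238]
(272, 157)
(272, 148)
(240, 170)
(293, 60)
(262, 72)
(280, 154)
(280, 140)
[[ 0.47146311 -0.21694104  0.02845172]
 [ 0.44595954 -0.2320355   0.06108088]
 [ 0.49389382 -0.11284945  0.11980147]
 [ 0.47653997 -0.13344443  0.08125202]]
[[0.5555533  0.19546901 0.10160137]
 [0.5350765  0.19650219 0.05668855]]
```

Run:
```python
from h import *
p,d,m=load('pics/w_pl.npz'); q,D,mm=load('pics/w_mod.npz')
g=cv2.cvtColor(p,cv2.COLOR_RGB2GRAY).astype(int)
for t in (205,225):
  b=np.zeros(g.shape,bool); b[120:185,245:315]=g[120:185,245:315]>t; print('collar',disc(b,(280,140),m,.058))
b=np.zeros(g.shape,bool); b[140:172,262:300]=g[140:172,262:300]>236
print(g[140,270:290],g[147,262:300])
# top disc: ring points dark along the rim -> fill
g2=cv2.cvtColor(q,cv2.COLOR_RGB2GRAY).astype(int)
b=np.zeros(g2.shape,np.uint8); b[30:75,270:315]=g2[30:75,270:315]<60
cs,_=cv2.findContours(b,0,1); c=max(cs,key=cv2.contourArea); print(cv2.minAreaRect(c),cv2.boundingRect(c))
C=cloud(D,mm)
def box(lo,hi,r=.13):
    s=(C[...,2]>lo)&(C[...,2]<hi)&(np.hypot(C[...,0]-.482,C[...,1]+.17)<r)
    return s
s=box(.112,.13); P=C[s][:,:2]; print('block top',s.sum(),P.mean(0),cv2.minAreaRect(P.astype(np.float32)))
for lo,hi in((.03,.13),(.055,.13)):
    s=box(lo,hi); P=C[s][:,:2]; print('mod',s.sum(),cv2.minAreaRect(P.astype(np.float32)))
s=(C[...,2]>.055)&(C[...,2]<.068)&(np.hypot(C[...,0]-.482,C[...,1]+.17)<.13)
# line along side edges from image
cv2.imwrite('pics/z2.png',cv2.resize(q[10:210,200:370],(680,800)[::1])[:600,:,::-1])
```

```text
collar (array([ 0.5535373 , -0.05832335]), np.float64(1.0834725074010618), np.float64(0.0005727921972589304), array([-0.375, -0.375]), array([559.375, 419.375]))
collar (array([ 0.5535373 , -0.05832335]), np.float64(1.0834725074010618), np.float64(0.0005727921972589304), array([-0.375, -0.375]), array([559.375, 419.375]))
[242 243 244 247 250 242 171 142 142 131 105  63  93 190 248 251 247 244
 243 243] [242 243 243 244 246 230 190 239 244 242 242 242 242 241 241 241 241 242
 243 243 242 241 242 242 242 242 244 246 222 131 138 221 245 242 241 242
 242 242]
((293.38824462890625, 54.25293731689453), (24.947002410888672, 26.790912628173828), 12.528807640075684) (281, 40, 27, 30)
block top 534 [ 0.49500352 -0.11358177] ((0.49532586336135864, -0.1126730740070343), (0.018582994118332863, 0.023560240864753723), 79.59133911132812)
mod 12132 ((0.44382619857788086, -0.16209784150123596), (0.17083507776260376, 0.18195541203022003), 78.10215759277344)
mod 11707 ((0.44110795855522156, -0.16157037019729614), (0.17083369195461273, 0.1760416179895401), 78.14778900146484)
```

View pics/z2.png

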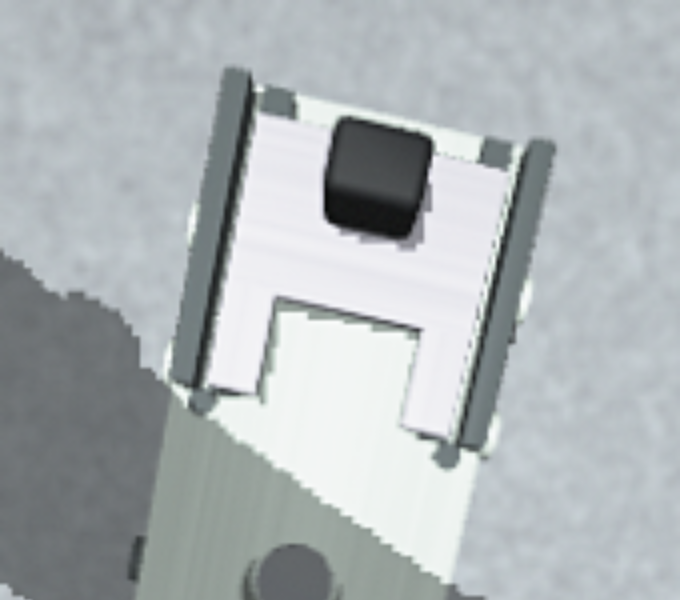

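Run:
```python
from h import *
p,d,m=load('pics/w_pl.npz'); q,D,mm=load('pics/w_mod.npz')
g=cv2.cvtColor(p,cv2.COLOR_RGB2GRAY).astype(int)
for t in (205,225):
  b=np.zeros(g.shape,bool); b[120:185,245:315]=g[120:185,245:315]>t; print('collar',disc(b,(280,134),m,.058))
  b=np.zeros(g.shape,bool); b[138:172,258:302]=g[138:172,258:302]>t
# top disc inner region between dark ring
print('block px',onplane([(295.1,48.4)],mm,.1205))
r=onplane([(200+235/4,10+70/4),(200+188/4,10+383/4),(200+540/4,10+142/4),(200+472/4,10+447/4)],mm,.082)
print('rails',r,np.linalg.norm(r[0]-r[1]),np.linalg.norm(r[1]-r[3]),[-np.arctan2(*(v[:2])) for v in (r[0]-r[1],r[2]-r[3])])
for n,s in (('scene0',(346,251)),('side0',(231,193))):
    P,Dd,M=load(f'pics/{n}.npz'); 
    box={'scene0':(200,160,120,140),'side0':(200,170,160,140)}[n]
    x,y,w,h=box; cv2.imwrite(f'pics/z_{n}.png',cv2.resize(P[y:y+h,x:x+w],None,fx=5,fy=4.2 if 0 else 4,interpolation=cv2.INTER_CUBIC)[:,:,::-1])
```

```text
collar (array([0.55454709, 0.1940095 ]), np.float64(0.05612418856474044), np.float64(0.0001544696353044893), array([255.625, 128.625]), array([302.375, 175.375]))
collar (array([0.55473836, 0.19420922]), np.float64(0.05519108838470192), np.float64(0.00015403557905438822), array([256.625, 128.625]), array([301.375, 174.375]))
block px [[ 0.49578267 -0.11162498  0.1205    ]]
rails [[ 0.45996702 -0.08211028  0.082     ]
 [ 0.44638352 -0.15977995  0.082     ]
 [ 0.53881029 -0.09899025  0.082     ]
 [ 0.5232543  -0.17630651  0.082     ]] 0.07884852412490248 0.07862725308330565 [np.float64(-0.1731371249790207), np.float64(-0.19854852333856446)]
```

View pics/z_scene0.png

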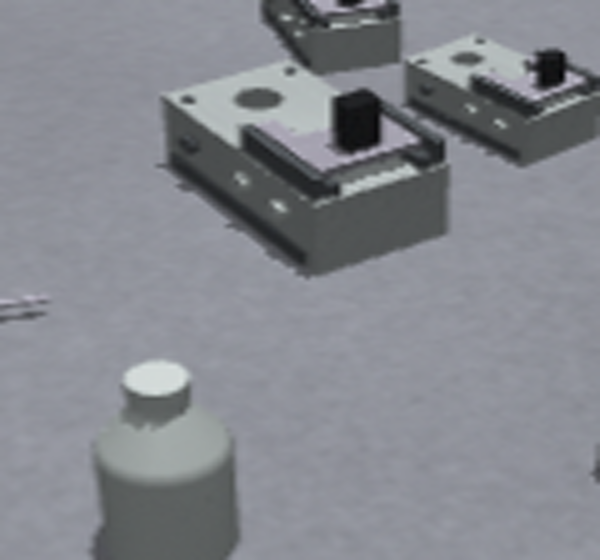

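View pics/z_side0.png

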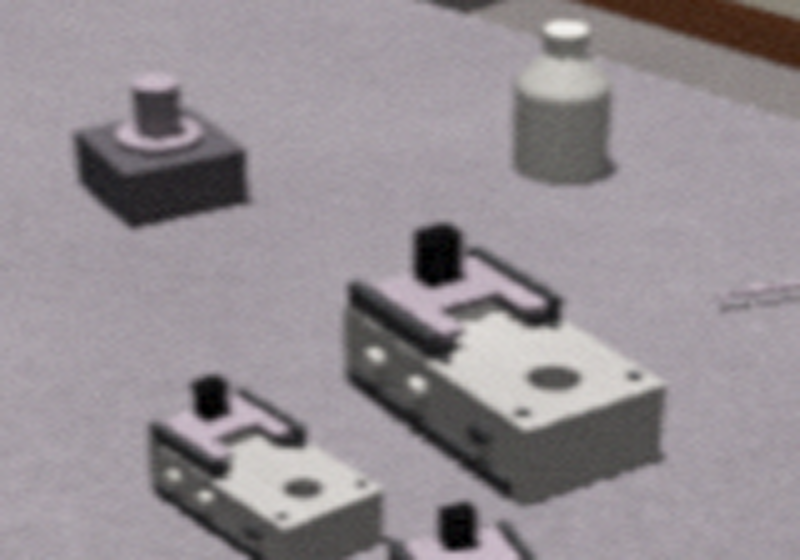

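The bore shows as a clear ellipse in both fixed views, at scene (251.7,184.2) and side (310.7,264.2). I'll fit it there and compare with the wrist value.

Run:
```python
from h import *
for n,s,w in (('scene0',(252,184),9),('side0',(311,264),9)):
    P,D,M=load(f'pics/{n}.npz'); g=cv2.cvtColor(P,cv2.COLOR_RGB2GRAY).astype(int)
    print(g[s[1],s[0]-w:s[0]+w])
    t=(g[s[1],s[0]]+np.median(g[s[1]-6:s[1]+7,s[0]-w:s[0]+w]))/2
    b=np.zeros(g.shape,bool); b[s[1]-7:s[1]+8,s[0]-w:s[0]+w]=g[s[1]-7:s[1]+8,s[0]-w:s[0]+w]<t
    print(n,t,disc(b,s,M,.062))
for n,s in (('scene0',(346,251)),('side0',(231,192))):
    P,D,M=load(f'pics/{n}.npz'); print(n,'ptop approx',onplane([s],M,.103))
```

```text
[184 185 183 163 104  81  80  83  81  81  81  80  77 124 176 184 185 185]
scene0 132.5 (array([ 0.47048173, -0.21849894]), np.float64(0.030638787684341542), np.float64(0.0006184350655077674), array([246.625, 181.625]), array([256.375, 186.375]))
[208 204 185 144  89  73  78  84  82  84  79  82  81 110 170 199 206 208]
side0 144.0 (array([ 0.47426548, -0.21789364]), np.float64(0.028410201371131125), np.float64(0.00043169930479022514), array([305.625, 261.625]), array([315.375, 267.375]))
scene0 ptop approx [[0.55910823 0.19548848 0.103     ]]
side0 ptop approx [[0.54737261 0.18092088 0.103     ]]
```

Three views put the bore at (0.4727,-0.2178) to within ±2 mm. The plunger is at (0.5546,0.194), with its collar measuring 56.1 mm against 56 given. Module yaw is about -0.20. Next step: grasp.

Run:
```python
from h import *
from cell import manip
rot=[np.pi,0,-.20]
manip.move_to([.5546,.194,.15],rot)
manip.move_linear([.5546,.194,.0715],vel=.12,f_stop=8)
print(manip.read_position())
manip.close_gripper(80); print(manip.read_grip_width(),manip.read_position(),manip.read_wrist_force(),manip.read_t())
snap(manip,'wrist','g1')
z0=manip.read_position()[2]
manip.move_linear([.5546,.194,.16],vel=.15)
print(manip.read_grip_width(),manip.read_wrist_force(),manip.read_moment(),manip.read_t(),z0)
snap(manip,'wrist','g2')
```

```text
[0.555213   0.19379398 0.07209303]
0.29379500667805397 [0.55454963 0.19418537 0.07228656] [-1.92718663 -0.56276674  6.48123791] 7.025
0.2943496386181221 [-0.5620688   0.78965367 -3.98788725] [ 0.006722    0.05225805 -0.05328184] 7.8167 0.07230821203223273
```

View pics/g2.png

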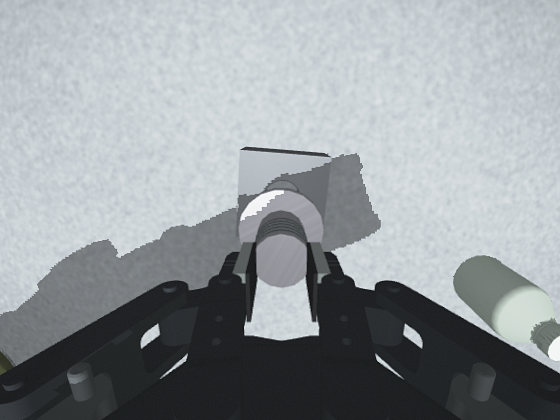

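Run:
```python
from h import *
p,d,m=load('pics/g2.npz'); g=cv2.cvtColor(p,cv2.COLOR_RGB2GRAY)
print(g[275:300,283]); print(g[255,235:330]); print(g[178:200,281], g[215,225:335])
X=np.load('X.npy')
from cell import manip
T=Tpose(manip.read_position(),manip.read_ee_rot()); z=T[2,3]; print(T[:3,3],manip.read_ee_rot())
Ti=np.linalg.inv(T)
def tool(px,zz): return (np.c_[onplane(px,m,zz),1]@Ti.T)[0,:3]
print('top bottom',tool([(282.5,287)],z+.0307))
print('top left/right',tool([(256,260)],z+.0307),tool([(311,260)],z+.0307))
print('collar L/R',tool([(237.5,225)],z-.0143),tool([(323.5,225)],z-.0143))
cv2.imwrite('pics/z4.png',cv2.resize(p[150:300,210:350],None,fx=4,fy=4,interpolation=cv2.INTER_CUBIC)[:,:,::-1])
```

```text
[146 146 148 148 150 149 148 148 148 147 145 141 172 200 204 203 205 208
 209 209 207 206 201 200 202]
[ 33  34  36  66  96  93  92  92  93  92  93  93  93  93  79  36  28  29
  28  28  40 110 154 150 148 149 150 151 152 149 148 150 150 151 150 150
 152 153 153 155 154 152 152 151 153 154 153 152 153 154 154 154 154 154
 154 154 154 152 152 150 150 151 154 154 153 152 151 151 151 154 157 125
  42  24  30  29  29  26  73  95  93  93  92  94  92  93  93  93  96  73
  39  31  33  34  33]
[110 105  88 124 121 123 123 125 126 120  96 110 204 250 247 245 156 162
 162 165 166 166] [126 126 125 125 124 124 127 128 129 129 130 121 101 102 101  99 191 245
 243 242 243 243 240 242 243 243 224 150 152 152 152 154 155 158 158 160
 160 161 161 163 162 143 106  87  89  91  91  90  91  91  90  92  92  93
  92  92  92  92  94  94  94  94  91  90  91  91  91  90  89 102 134 158
 161 159 159 157 156 155 156 158 157 158 159 159 159 159 158 159 161 162
 162 163 163 164 162 140 109 103 103 110 122 125 124 122 120 119 120 119
 121 123]
[0.55363286 0.19385233 0.15861734] [ 3.14033172e+00  2.14164602e-03 -1.99878278e-01]
top bottom [ 0.00129162  0.01415667 -0.03068501]
top left/right [-0.01202828 -0.00103207 -0.03067564] [ 0.01556652 -0.0010506  -0.03073476]
collar L/R [-0.02748712 -0.00467995  0.01435301] [ 0.02790253 -0.00471821  0.01423434]
```

View pics/z4.png

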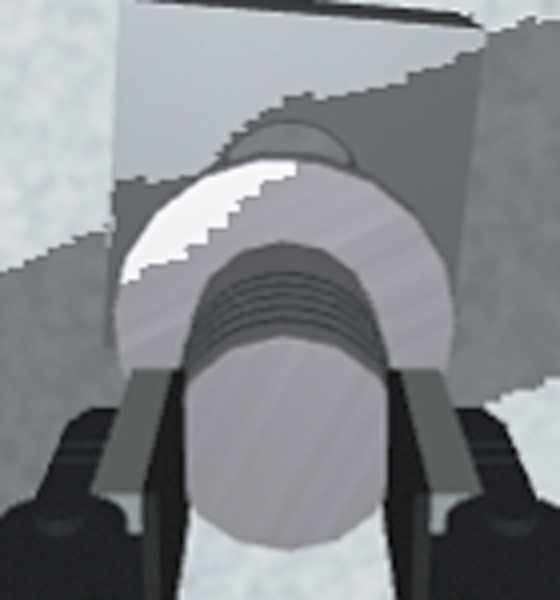

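The plunger is held: the collar spans (238..323, 215) and the top disc (256..311, 255), so it is centred within about 1 mm, with perhaps 0.03 rad of apparent tilt. I'll carry it high over the keeper block to above the bore and check it in the fixed views.

Run:
```python
from h import *
from cell import manip
rot=[np.pi,0,-.20]
manip.move_linear([.5546,.194,.235],vel=.25)
manip.move_linear([.4725,-.2186,.235],vel=.25)
manip.move_linear([.4725,-.2186,.146],vel=.15); manip.sleep(.2)
print(manip.read_t(),manip.read_position(),manip.read_ee_rot(),manip.read_wrist_force(),manip.read_moment(),manip.read_grip_width())
for c in ('scene','side','wrist'): snap(manip,c,c+'_a')
ps=[]
for n,(x,y,w,h) in (('scene',(210,110,100,100)),('side',(260,180,100,100))):
    P,_,_=load(f'pics/{n}_a.npz'); ps.append(cv2.resize(P[y:y+h,x:x+w],(400,400),interpolation=cv2.INTER_CUBIC))
cv2.imwrite('pics/z5.png',np.hstack(ps)[:,:,::-1])
```

```text
11.0917 [ 0.47310688 -0.21882688  0.14695109] [ 3.14140620e+00 -1.86500597e-03 -1.99867400e-01] [-0.52397906 -0.24805697 -4.36965624] [-0.0048265   0.00082712  0.0571603 ] 0.2955427083165192
```

View pics/z5.png

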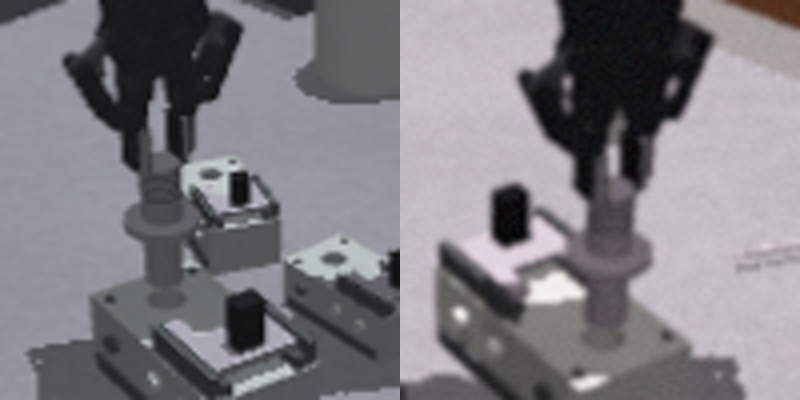

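View pics/wrist_a.png

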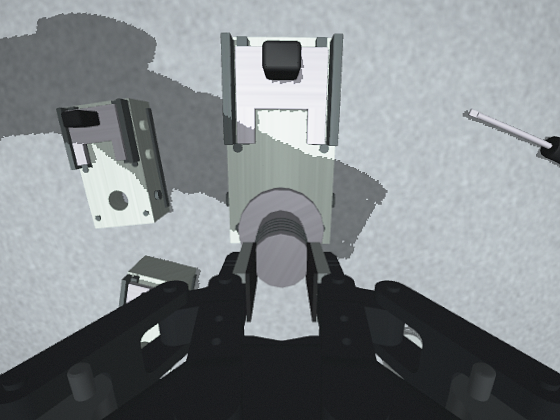

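The module is square to the jaws in the wrist view (rails at 224 and 337, keeper at 281). The shaft hangs over the bore in both fixed views. Descending to feel for it.

Run:
```python
from h import *
from cell import manip
manip.move_linear([.4725,-.2186,.133],vel=.08); f0=manip.read_wrist_force()
print(manip.read_position(),f0)
r=manip.move_linear([.4725,-.2186,.122],vel=.02,f_stop=5)
print(r,manip.read_t(),manip.read_position(),manip.read_wrist_force()-f0,manip.read_moment())
```

```text
[ 0.4721009  -0.21842112  0.1326164 ] [ 1.23429593  0.22515118 -3.15647663]
True 11.9167 [ 0.47208323 -0.21819229  0.12754792] [-1.32589616 -0.14688444 -0.7438259 ] [ 0.01267997 -0.20680858  0.0681069 ]
```

Run:
```python
from h import *
from cell import manip
A=[]
for i in range(12):
    A.append(np.r_[manip.read_position(),manip.read_wrist_force(),manip.read_moment()]); manip.sleep(.02)
A=np.array(A); print(np.round(A.mean(0),4)); print(np.round(A.std(0),4)); print(manip.read_t())
r=manip.move_linear([.4725,-.2186,.1245],vel=.01,f_stop=8)
A=np.array([np.r_[manip.read_position(),manip.read_wrist_force(),manip.read_moment()] for i in range(12)]); print(r,manip.read_t()); print(np.round(A.mean(0),4))
```

```text
[ 0.4721 -0.2182  0.1275  0.7054  0.0199 -3.3699 -0.0214 -0.2159  0.0048]
[0.     0.     0.     0.5232 0.5522 0.4313 0.0246 0.0311 0.0327]
12.1167
False 12.5833
[ 0.4723 -0.2186  0.1243 -1.1333 -0.6406 -3.6116 -0.0246  0.0156  0.0286]
```

It entered: the end is now about 5 mm below the mouth and only the plunger's own weight is on the wrist. Continuing down.

```bash
cat >> h.py <<'E'
def rd(manip,n=8):
    A=np.array([np.r_[manip.read_position(),manip.read_wrist_force(),manip.read_moment()] for i in range(n)]); return np.round(A.mean(0),4)
E
python3 - <<'E'
from h import *
from cell import manip
for z in (.112,.099):
    r=manip.move_linear([.4725,-.2186,z],vel=.04,f_stop=12); print(r,manip.read_t(),rd(manip))
    if r: break
E
```

```text
False 13.0417 [ 4.7230e-01 -2.1850e-01  1.1170e-01 -1.2960e-01 -3.5150e-01 -3.6285e+00
  7.1600e-02 -1.0000e-04 -2.3200e-02]
False 13.5167 [ 0.4723 -0.2186  0.0987 -0.5392 -0.141  -4.741   0.058  -0.0243 -0.058 ]
```

Run:
```python
from h import *
from cell import manip
r=manip.move_linear([.4725,-.2186,.088],vel=.03,f_stop=35); print(r,manip.read_t(),rd(manip))
r=manip.move_linear([.4725,-.2186,.080],vel=.015,f_stop=25); print(r,manip.read_t(),rd(manip),manip.read_grip_width())
for c in ('scene','side','wrist'): snap(manip,c,c+'_b')
ps=[]
for n,(x,y,w,h) in (('scene',(210,110,100,100)),('side',(260,180,100,100))):
    P,_,_=load(f'pics/{n}_b.npz'); ps.append(cv2.resize(P[y:y+h,x:x+w],(400,400),interpolation=cv2.INTER_CUBIC))
cv2.imwrite('pics/z6.png',np.hstack(ps)[:,:,::-1])
```

```text
False 14.0333 [ 0.473  -0.2187  0.0883  0.2272  1.3961  1.0689  0.2405 -0.0818 -0.0317]
True 14.4333 [ 0.4729 -0.2183  0.0843 -1.5428  1.3434  8.5065  0.2452  0.2236  0.0485] 0.29385981250249765
```

View pics/z6.png

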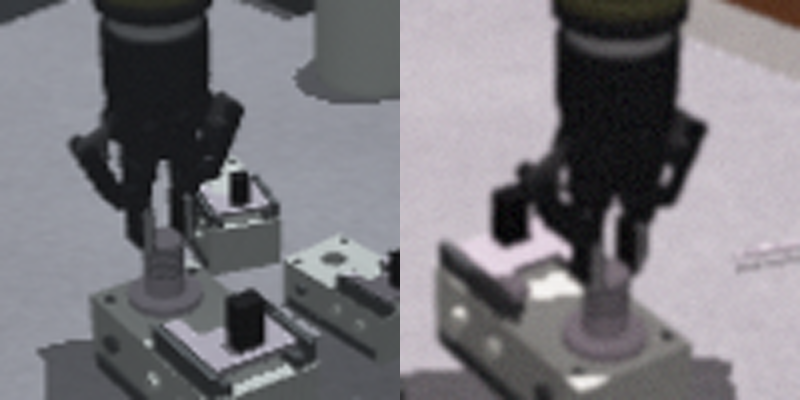

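View pics/wrist_b.png

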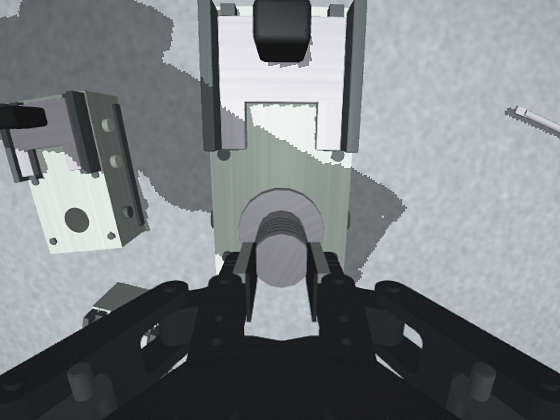

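The collar appears seated in both fixed views (scene collar about (251,184), side about (411,264)), and TCP z matches the expected 0.0843. One firmer press, then release and rise.

Run:
```python
from h import *
from cell import manip
r=manip.move_linear([.4727,-.2186,.078],vel=.02,f_stop=28); print(r,manip.read_t(),rd(manip)); manip.sleep(.3); print(rd(manip))
p=manip.read_position()
manip.move_linear([p[0],p[1],.0843],vel=.03); print(rd(manip))
manip.ungrasp(); print(manip.read_grip_width(),manip.read_t())
manip.move_linear([p[0],p[1],.16],vel=.12)
manip.move_linear([p[0]-.002,p[1]-.035,.25],vel=.2)
manip.sleep(.2);snap(manip,'wrist','c1');snap(manip,'scene','scene_c'); print(manip.read_t())
```

```text
True 14.7917 [ 4.7290e-01 -2.1830e-01  8.4300e-02 -1.3864e+00  2.1385e+00  8.6161e+00
  2.8280e-01  3.0130e-01  5.0000e-03]
[ 0.4729 -0.2183  0.0843 -2.6093  1.0154  8.4841  0.1937  0.2803 -0.0311]
[ 0.4729 -0.2183  0.0844 -0.7362  1.3902  3.1435  0.2768  0.1303  0.1007]
1.003802497400859 15.9583
17.675
```

View pics/c1.png

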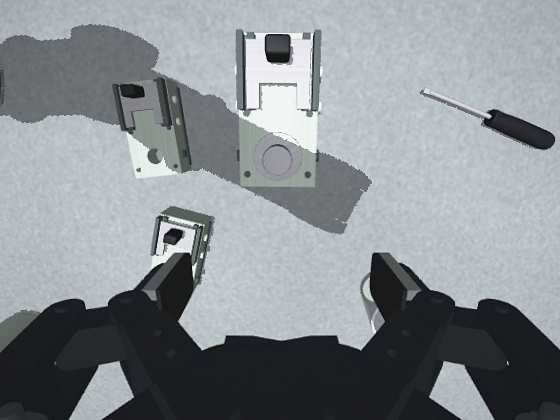

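Run:
```python
from h import *
p,d,m=load('pics/c1.npz'); C=cloud(d,m)
def med(u,v,r=2): return np.round(np.nanmedian(C[v-r:v+r+1,u-r:u+r+1].reshape(-1,3),0),4)
print('top',med(277,160),'collar',med(277,140,1),med(258,158,1),med(296,155,1),'mod',med(250,130),med(305,165),med(248,165),med(283,182))
s=(C[...,2]>.114)&(C[...,2]<.128)&(np.hypot(C[...,0]-.495,C[...,1]+.11)<.04)
P=C[s]; print('block',s.sum(),P.mean(0),cv2.minAreaRect(P[:,:2].astype(np.float32)))
v,u=np.nonzero(s); print(u.min(),u.max(),v.min(),v.max(),onplane([((u.min()+u.max())/2,(v.min()+v.max())/2)],m,.1205))
P,_,M=load('pics/scene_c.npz'); cv2.imwrite('pics/z7.png',cv2.resize(P[150:230,210:310],(800,600)[::1],interpolation=cv2.INTER_CUBIC)[:,:,::-1])
```

```text
top [ 0.4732 -0.2178  0.1149] collar [ 0.4762 -0.1997  0.0703] [ 0.4506 -0.2153  0.0701] [ 0.4942 -0.2207  0.0703] mod [ 0.4474 -0.1826  0.0618] [ 0.5027 -0.235   0.0616] [ 0.4363 -0.2217  0.0616] [ 0.4731 -0.2501  0.062 ]
block 535 [ 0.49466484 -0.11379046  0.11968856] ((0.49466463923454285, -0.11332452297210693), (0.018308280035853386, 0.02231900952756405), 77.88127136230469)
265 289 34 55 [[ 0.49453748 -0.11398026  0.1205    ]]
```

View pics/z7.png

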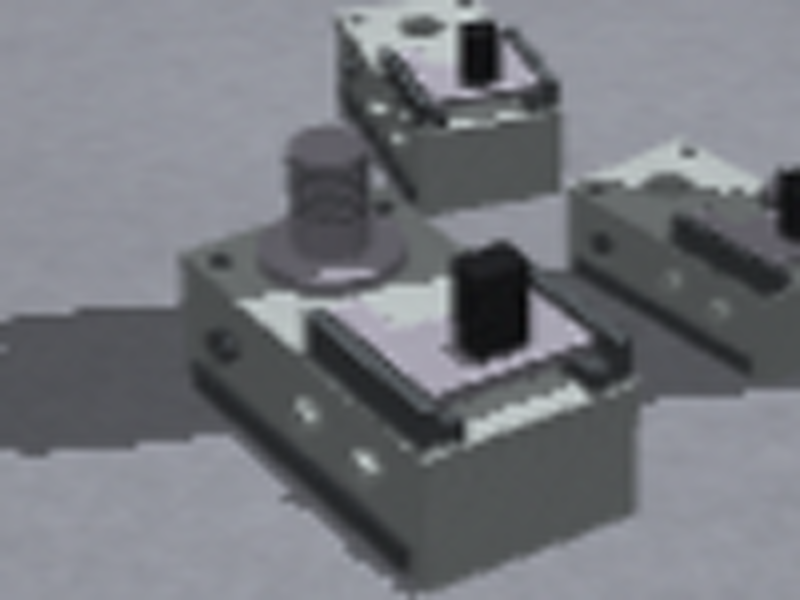

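The collar top measures 0.070 and the module top 0.062, so it is seated at (0.473,-0.218). The keeper is still open, with its block at about (0.4948,-0.1115). Now pinch it and slide.

Run:
```python
from h import *
from cell import manip
rot=[np.pi,0,-.20]
b=np.array([.4949,-.1115]); u=np.array([-np.sin(.2),-np.cos(.2)])
manip.move_linear([*b,.20],rot,vel=.2)
r=manip.move_linear([*b,.098],vel=.1,f_stop=10); print(r,rd(manip))
if not r:
    manip.close_gripper(40); print(manip.read_grip_width(),rd(manip),manip.read_t())
    p=manip.read_position()[:2]
    r=manip.move_linear([*(b+u*.045),.098],vel=.06,f_stop=25); print(r,rd(manip))
    if not r:
        r=manip.move_linear([*(b+u*.068),.098],vel=.03,f_stop=15); print(r,rd(manip))
    print('moved',np.dot(manip.read_position()[:2]-p,u),manip.read_t(),manip.read_grip_width())
for c in ('scene','side','wrist'): snap(manip,c,c+'_d')
ps=[]
for n,(x,y,w,h) in (('scene',(210,110,100,100)),('side',(260,180,100,100))):
    P,_,_=load(f'pics/{n}_d.npz'); ps.append(cv2.resize(P[y:y+h,x:x+w],(400,400),interpolation=cv2.INTER_CUBIC))
cv2.imwrite('pics/z8.png',np.hstack(ps)[:,:,::-1])
```

```text
False [ 0.4953 -0.1117  0.0985  0.1159  1.2902  0.5103 -0.0267  0.0329 -0.005 ]
9.935594595122878e-05 [ 0.4949 -0.1115  0.098  -0.5387 -0.3594  0.2823 -0.003   0.0248  0.025 ] 20.5167
False [ 0.486  -0.1552  0.0979  0.3201 -0.5985 -0.1824 -0.04    0.0036  0.0184]
False [ 0.4814 -0.178   0.098   1.0363  0.4822 -1.0856 -0.065   0.0544  0.004 ]
moved 0.0678283624181825 22.3333 -0.0008094849468373384
```

View pics/z8.png

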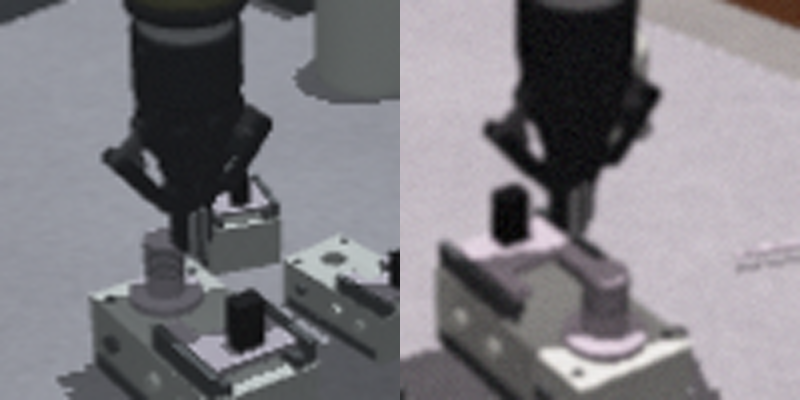

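View pics/wrist_d.png

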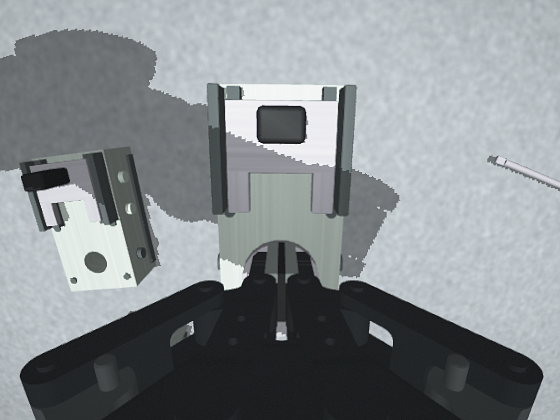

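The jaws shut on nothing: width is 0, the block is still at wrist (281,124), and the keeper hasn't moved. The plunger is still seated. I'll locate the block in this view before retrying.

Run:
```python
from h import *
for n in ('wrist_d','wrist_b','c1'):
    p,d,m=load(f'pics/{n}.npz'); C=cloud(d,m)
    s=(C[...,2]>.114)&(C[...,2]<.128)&(np.hypot(C[...,0]-.495,C[...,1]+.11)<.04)
    v,u=np.nonzero(s); print(n,s.sum(),np.round(C[s].mean(0),4),u.min(),u.max(),v.min(),v.max(),cv2.minAreaRect(C[s][:,:2].astype(np.float32)))
P,D,M=load('pics/scene_d.npz'); C=cloud(D,M)
s=(C[...,2]>.112)&(C[...,2]<.128)&(np.hypot(C[...,0]-.495,C[...,1]+.11)<.04); print(C[s].mean(0))
from cell import manip
p=manip.read_position(); print(p,manip.read_ee_rot(),manip.read_t())
manip.move_linear([p[0],p[1],.2],vel=.25)
manip.ungrasp(); print(manip.read_grip_width(),manip.read_t())
manip.move_linear([.4950,-.1125,.2],vel=.25)
r=manip.move_linear([.4950,-.1125,.097],vel=.15,f_stop=10); print(r,rd(manip),manip.read_t())
for c in ('scene','side','wrist'): snap(manip,c,c+'_e')
ps=[]
for n,(x,y,w,h) in (('scene',(210,110,100,100)),('side',(260,180,100,100))):
    P,_,_=load(f'pics/{n}_e.npz'); ps.append(cv2.resize(P[y:y+h,x:x+w],(400,400),interpolation=cv2.INTER_CUBIC))
cv2.imwrite('pics/z9.png',np.hstack(ps)[:,:,::-1])
```

```text
wrist_d 1803 [ 0.495  -0.1127  0.1199] 257 305 106 143 ((0.49505704641342163, -0.11276599019765854), (0.017401037737727165, 0.02339116483926773), 78.72712707519531)
wrist_b 2674 [ 0.4947 -0.114   0.1197] 252 311 0 46 ((0.4947909116744995, -0.11349325627088547), (0.01689538173377514, 0.024349642917513847), 79.05582427978516)
c1 535 [ 0.4947 -0.1138  0.1197] 265 289 34 55 ((0.49466463923454285, -0.11332452297210693), (0.018308280035853386, 0.02231900952756405), 77.88127136230469)
[ 0.49608083 -0.11080227  0.11816179]
[ 0.48146858 -0.17789035  0.09801024] [-3.14147379e+00  4.77012903e-06 -1.99567827e-01] 22.4833
0.9971795136473243 23.825
False [ 0.4953 -0.1132  0.0976 -0.6724  0.4617 -0.1742 -0.0028  0.028  -0.0535] 25.075
```

View pics/z9.png

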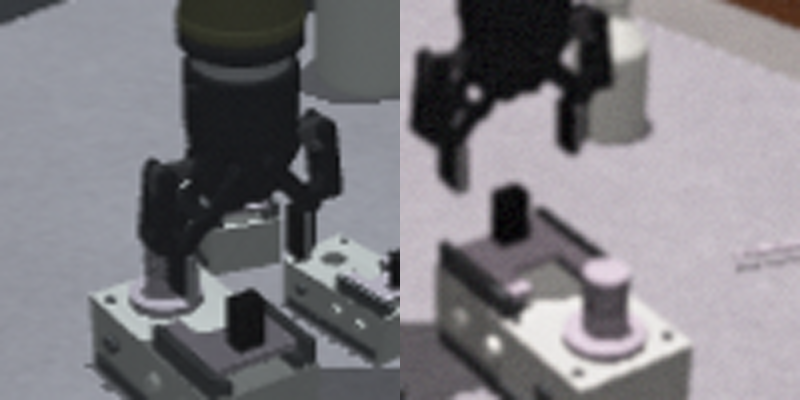

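View pics/wrist_e.png

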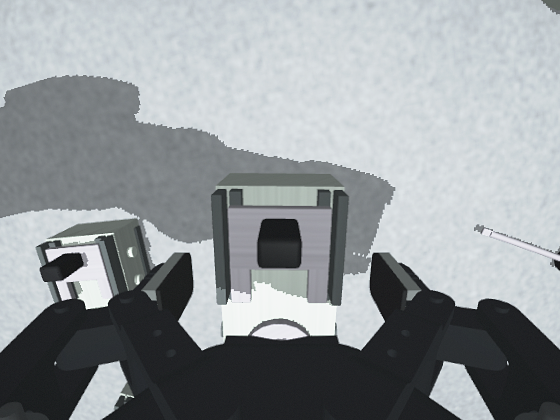

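The pictures disagree with the reported pose: in the side view the open fingertips are far above and behind the block. I'll check the reported pose against the camera's pose, the joints and the depth images.

Run:
```python
from h import *
from cell import manip
X=np.load('X.npy')
p=manip.read_position(); print('tcp',p,manip.read_ee_rot(),manip.read_t())
for n in ('w_mod','g2','wrist_b','c1','wrist_d','wrist_e'):
    _,d,m=load(f'pics/{n}.npz'); T=m['extrinsics']@np.linalg.inv(X); C=cloud(d,m)
    print(n,'tcp via cam',np.round(T[:3,3],4),'cam',np.round(m['extrinsics'][:3,3],4))
print('joints',manip.read_joints()); 
s=manip.solve_ik(p,manip.read_ee_rot()); print('ik',s)
P,D,M=load('pics/side_e.npz')
for n in ('side_e','scene_e'):
    P,D,M=load(f'pics/{n}.npz'); C=cloud(D,M)
    s=(C[...,2]>.085)&(C[...,2]<.30)&(np.hypot(C[...,0]-.495,C[...,1]+.11)<.12)
    print(n)
    for lo in np.arange(.085,.3,.015):
        q=C[s&(C[...,2]>=lo)&(C[...,2]<lo+.015)]
        if len(q): print(round(lo,3),len(q),np.round(q.min(0),3),np.round(q.max(0),3))
```

```text
tcp [ 0.49563233 -0.1128255   0.09794907] [-3.14153270e+00 -1.89416036e-03 -2.00221808e-01] 25.225
w_mod tcp via cam [ 0.4839 -0.2488  0.25  ] cam [ 0.483  -0.184   0.4177]
g2 tcp via cam [0.5549 0.1935 0.159 ] cam [0.5673 0.2573 0.3267]
wrist_b tcp via cam [ 0.474  -0.2188  0.0845] cam [ 0.4861 -0.1553  0.2522]
c1 tcp via cam [ 0.4716 -0.2528  0.2487] cam [ 0.4842 -0.1897  0.4166]
wrist_d tcp via cam [ 0.4826 -0.1783  0.0981] cam [ 0.4947 -0.1146  0.2658]
wrist_e tcp via cam [ 0.4968 -0.1134  0.0981] cam [ 0.5086 -0.0496  0.2658]
joints [-0.08803402  0.4749423   0.38483516  1.95932528 -0.25431133  0.7518943
  0.24477435]
ik [-0.08797968  0.47493101  0.38475315  1.95932463 -0.25425541  0.7518856
  0.24471487]
side_e
0.085 79 [ 0.458 -0.228  0.085] [ 0.531 -0.102  0.1  ]
0.1 108 [ 0.458 -0.227  0.1  ] [ 0.506 -0.102  0.115]
0.115 69 [ 0.459 -0.227  0.115] [ 0.507 -0.102  0.123]
0.13 27 [ 0.444 -0.133  0.138] [ 0.542 -0.099  0.145]
0.145 75 [ 0.44  -0.133  0.145] [ 0.549 -0.097  0.16 ]
0.16 78 [ 0.438 -0.134  0.16 ] [ 0.552 -0.097  0.175]
0.175 108 [ 0.422 -0.139  0.176] [ 0.57 -0.09  
[... 581 characters left out ...]
 -0.12   0.115] [ 0.508 -0.102  0.123]
0.13 27 [ 0.447 -0.122  0.137] [ 0.547 -0.092  0.144]
0.145 78 [ 0.44  -0.135  0.146] [ 0.552 -0.093  0.16 ]
0.16 74 [ 0.442 -0.132  0.161] [ 0.551 -0.093  0.175]
0.175 112 [ 0.423 -0.142  0.175] [ 0.57  -0.086  0.19 ]
0.19 214 [ 0.424 -0.142  0.19 ] [ 0.569 -0.087  0.205]
0.205 204 [ 0.426 -0.14   0.205] [ 0.568 -0.088  0.22 ]
0.22 263 [ 0.425 -0.141  0.22 ] [ 0.566 -0.089  0.235]
0.235 145 [ 0.429 -0.139  0.235] [ 0.564 -0.09   0.248]
0.25 136 [ 0.474 -0.133  0.25 ] [ 0.534 -0.076  0.265]
0.265 159 [ 0.473 -0.139  0.265] [ 0.535 -0.075  0.28 ]
0.28 175 [ 0.471 -0.14   0.28 ] [ 0.534 -0.075  0.295]
0.295 91 [ 0.465 -0.145  0.295] [ 0.532 -0.078  0.3  ]
```

Run:
```python
from h import *
from cell import manip
print(manip.tcp_to_tips)
for n,c,z in (('side_d',(.4815,-.178),.098),('scene_d',(.4815,-.178),.098),('scene_b',(.473,-.2185),.0843),('side_b',(.473,-.2185),.0843),('scene_a',(.473,-.2185),.147),('scene_e',(.4953,-.113),.098)):
    P,D,M=load(f'pics/{n}.npz'); C=cloud(D,M)
    g=P.max(2)
    s=(C[...,2]>.085)&(C[...,2]<.26)&(np.hypot(C[...,0]-c[0],C[...,1]-c[1])<.06)&(g<75)
    q=C[s]; 
    if 'e' ==n[-1]: q=q[(q[:,2]>.128)]
    q=q[np.argsort(q[:,2])]; print(n,len(q),np.round(q[:12:2],3).tolist(),'tcp z',z)
```

```text
0.008
side_d 1041 [[0.502, -0.122, 0.087], [0.499, -0.122, 0.088], [0.469, -0.23, 0.09], [0.499, -0.121, 0.091], [0.46, -0.217, 0.091], [0.458, -0.223, 0.092]] tcp z 0.098
scene_d 945 [[0.466, -0.206, 0.087], [0.469, -0.207, 0.088], [0.464, -0.208, 0.089], [0.479, -0.205, 0.09], [0.486, -0.21, 0.091], [0.486, -0.214, 0.092]] tcp z 0.098
scene_b 1084 [[0.465, -0.207, 0.086], [0.478, -0.206, 0.089], [0.487, -0.214, 0.089], [0.466, -0.206, 0.09], [0.484, -0.208, 0.091], [0.469, -0.206, 0.092]] tcp z 0.0843
side_b 1270 [[0.461, -0.22, 0.089], [0.466, -0.229, 0.091], [0.461, -0.226, 0.092], [0.46, -0.217, 0.094], [0.472, -0.231, 0.095], [0.46, -0.221, 0.096]] tcp z 0.0843
scene_a 599 [[0.467, -0.207, 0.138], [0.473, -0.208, 0.149], [0.48, -0.222, 0.15], [0.486, -0.219, 0.15], [0.486, -0.215, 0.152], [0.479, -0.206, 0.153]] tcp z 0.147
scene_e 839 [[0.453, -0.102, 0.139], [0.453, -0.106, 0.14], [0.453, -0.102, 0.142], [0.45, -0.112, 0.143], [0.544, -0.119, 0.144], [0.451, -0.096, 0.144]] tcp z 0.098
```

Run:
```python
from h import *
for n,c,r in (('side_d',(.4815,-.178),.025),('scene_d',(.4815,-.178),.025),('scene_e',(.4953,-.113),.06),('side_e',(.4953,-.113),.06)):
    P,D,M=load(f'pics/{n}.npz'); C=cloud(D,M)
    s=(C[...,2]>.084)&(C[...,2]<.26)&(np.hypot(C[...,0]-c[0],C[...,1]-c[1])<r)
    q=C[s]; q=q[q[:,2]>(.128 if n[-1]=='e' else 0)]; h,e=np.histogram(q[:,2],np.arange(.08,.2,.008)); print(n,h,np.round(e[:-1],3))
for n in('g2','wrist_b','wrist_e','wrist_d','wrist_a'):
    p,d,m=load(f'pics/{n}.npz'); C=cloud(d,m)
    T=m['extrinsics']@np.linalg.inv(np.load('X.npy')); L=(C-T[:3,3])@T[:3,:3]
    s=(abs(L[...,1])<.03)&(abs(L[...,0])<.06)&(abs(L[...,0])>.0)&(p.max(2)<70)&(L[...,2]<.03)
    q=L[s]; print(n,len(q),'finger z max tool',np.round(np.percentile(q[:,2],[90,98,99.5]),4))
```

```text
side_d [ 0  0  0  0  1  7 27 30 28 26 24 45 43 36] [0.08  0.088 0.096 0.104 0.112 0.12  0.128 0.136 0.144 0.152 0.16  0.168
 0.176 0.184]
scene_d [ 1  0  1  1  0  4 24 25 27 26 22 38 39 33] [0.08  0.088 0.096 0.104 0.112 0.12  0.128 0.136 0.144 0.152 0.16  0.168
 0.176 0.184]
scene_e [ 0  0  0  0  0  0  0 24 37 44 39 38 29 58] [0.08  0.088 0.096 0.104 0.112 0.12  0.128 0.136 0.144 0.152 0.16  0.168
 0.176 0.184]
side_e [ 0  0  0  0  0  0  0 21 42 39 45 35 33 54] [0.08  0.088 0.096 0.104 0.112 0.12  0.128 0.136 0.144 0.152 0.16  0.168
 0.176 0.184]
g2 55490 finger z max tool [-0.0803 -0.0567 -0.0385]
wrist_b 56302 finger z max tool [-0.08   -0.051  -0.0257]
wrist_e 43180 finger z max tool [-0.0579  0.0106  0.0263]
wrist_d 54028 finger z max tool [-0.0805 -0.059   0.0158]
wrist_a 56178 finger z max tool [-0.0801 -0.0524 -0.0326]
```

Both fixed cameras agree on it. The fingertips really sit about 35 mm farther back than `tcp_to_tips` says: with TCP z at 0.098, the tips are at about 0.125 shut and 0.138 open. So the plunger was held only by the top of its grip, and my keeper pinch closed above the block. I'll go 32 mm lower and use the measured offset.

Run:
```python
from h import *
from cell import manip
b=np.array([.4950,-.1120]); u=np.array([-np.sin(.2),-np.cos(.2)])
r=manip.move_linear([*b,.066],vel=.08,f_stop=8); print(r,rd(manip))
if not r:
    manip.close_gripper(40); print(manip.read_grip_width(),rd(manip),manip.read_t())
for c in ('scene','side','wrist'): snap(manip,c,c+'_f')
ps=[]
for n,(x,y,w,h) in (('scene',(210,110,100,100)),('side',(260,180,100,100))):
    P,_,_=load(f'pics/{n}_f.npz'); ps.append(cv2.resize(P[y:y+h,x:x+w],(400,400),interpolation=cv2.INTER_CUBIC))
cv2.imwrite('pics/z10.png',np.hstack(ps)[:,:,::-1])
```

```text
False [ 0.495  -0.1121  0.066   0.4272 -0.1199  0.2583  0.0443  0.0057  0.0096]
0.2750244344762745 [ 0.4948 -0.112   0.0663 -1.9066  1.6036  5.5575  0.1881  0.4866 -0.1858] 26.35
```

View pics/z10.png

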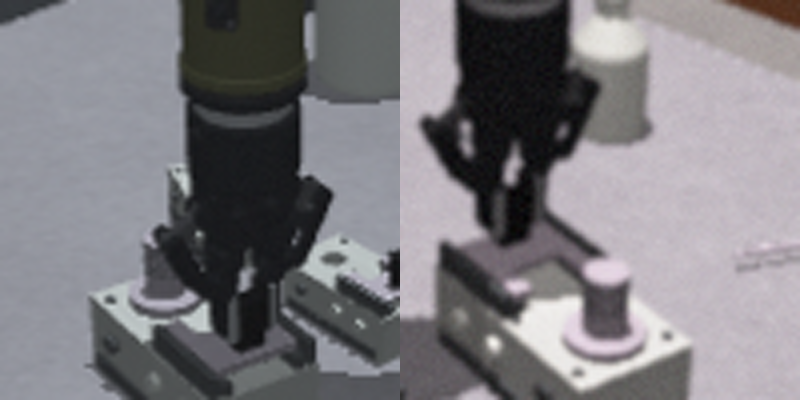

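The block is held, at a width of about 23.4 mm against 24. Now sliding.

Run:
```python
from h import *
from cell import manip
u=np.array([-np.sin(.2),-np.cos(.2)])
p=manip.read_position(); b=p[:2]
r=manip.move_linear([*(b+u*.050),p[2]],vel=.05,f_stop=20); print(r,rd(manip))
if not r:
    r=manip.move_linear([*(b+u*.068),p[2]],vel=.03,f_stop=18); print(r,rd(manip))
print('moved',np.dot(manip.read_position()[:2]-b,u),manip.read_t(),manip.read_grip_width())
for c in ('scene','side','wrist'): snap(manip,c,c+'_g')
ps=[]
for n,(x,y,w,h) in (('scene',(210,110,100,100)),('side',(260,180,100,100))):
    P,_,_=load(f'pics/{n}_g.npz'); ps.append(cv2.resize(P[y:y+h,x:x+w],(400,400),interpolation=cv2.INTER_CUBIC))
cv2.imwrite('pics/z11.png',np.hstack(ps)[:,:,::-1])
```

```text
False [ 0.4842 -0.1616  0.0664 -2.7548  1.4874  5.2519  0.4023  0.6261 -0.2442]
True [ 0.4831 -0.1665  0.0663 -0.7521  1.3531  4.5232  0.0868 -0.0576 -0.2327]
moved 0.0558107473359914 28.05 0.269013438643026
```

View pics/z11.png

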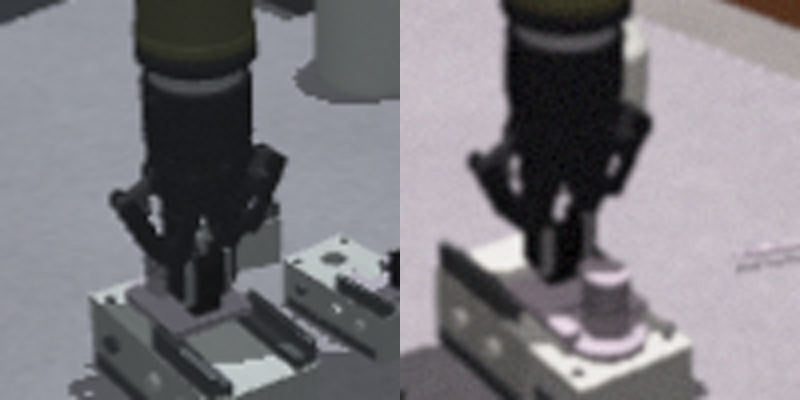

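It stopped at 55.8 mm, short of the nominal 60. I'll push a bit harder to see whether that is the hard stop.

Run:
```python
from h import *
from cell import manip
u=np.array([-np.sin(.2),-np.cos(.2)])
p=rd(manip); print(p,manip.read_ee_rot())
r=manip.move_linear([*(p[:2]+u*.012),p[2]],vel=.03,f_stop=32); print(r,manip.read_wrist_force(),rd(manip),manip.read_t(),'moved',np.dot(rd(manip)[:2]-p[:2],u))
snap(manip,'wrist','wrist_h')
```

```text
[ 0.4831 -0.1665  0.0663  0.9225  1.2705  4.1562  0.0166 -0.1644 -0.3075] [-3.13699191e+00  1.72201371e-03 -1.99129302e-01]
True [0.35964138 2.51142822 4.91207388] [ 0.4829 -0.1663  0.0663  0.3596  2.5114  4.9121  0.1384 -0.1593 -0.4813] 28.575 moved -0.00015627944940924606
```

View pics/wrist_h.png

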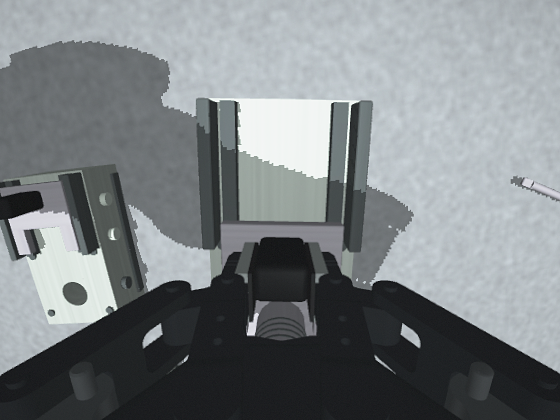

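It's hard against something. I'll release, rise, and measure the block's travel from the same viewpoint as before.

Run:
```python
from h import *
from cell import manip
p=rd(manip)
manip.ungrasp(); manip.move_linear([p[0],p[1],.16],vel=.15)
manip.move_linear([.4709,-.2533,.25],vel=.2); manip.sleep(.15)
p,d,m=snap(manip,'wrist','c2'); snap(manip,'scene','scene_c2'); snap(manip,'side','side_c2'); print(manip.read_t())
C=cloud(d,m)
for n in ('c1','c2'):
    p,d,m=load(f'pics/{n}.npz'); C=cloud(d,m)
    s=(C[...,2]>.1165)&(C[...,2]<.128)&(np.hypot(C[...,0]-.485,C[...,1]+.14)<.07)
    v,u=np.nonzero(s); P=C[s]; print(n,'block',s.sum(),np.median(P,0),cv2.minAreaRect(P[:,:2].astype(np.float32)),u.min(),u.max(),v.min(),v.max())
for n in ('scene0','scene_c2','side0','side_c2'):
    P,D,M=load(f'pics/{n}.npz'); C=cloud(D,M); s=(C[...,2]>.1165)&(C[...,2]<.128)&(np.hypot(C[...,0]-.485,C[...,1]+.14)<.07); print(n,s.sum(),C[s].mean(0))
```

```text
31.1
c1 block 526 [ 0.49465463 -0.11353848  0.11981955] ((0.48641255497932434, -0.15525572001934052), (0.10378716140985489, 0.022150583565235138), 78.9281997680664) 265 289 34 148
c2 block 443 [ 0.48315494 -0.16757483  0.11996127] ((0.48347023129463196, -0.167168527841568), (0.01695414073765278, 0.023233935236930847), 79.00614166259766) 266 290 100 118
scene0 36 [ 0.49531051 -0.11118966  0.11938249]
scene_c2 34 [ 0.48334479 -0.16805936  0.1194567 ]
side0 36 [ 0.49480546 -0.11258109  0.1199037 ]
side_c2 41 [ 0.48247631 -0.16842151  0.11971659]
```

View pics/c2.png

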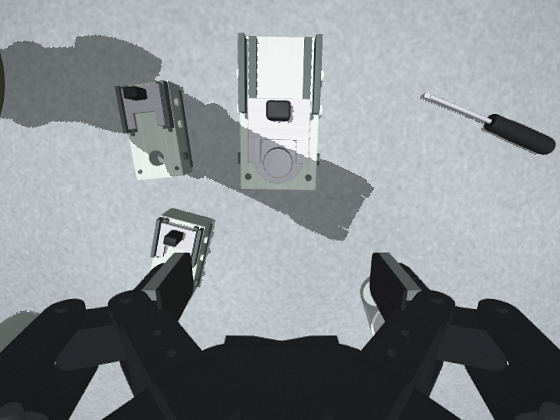

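Run:
```python
from h import *
p,d,m=load('pics/c2.npz')
cv2.imwrite('pics/z12.png',cv2.resize(p[85:205,220:340],(600,600),interpolation=cv2.INTER_CUBIC)[:,:,::-1])
C=cloud(d,m)
def med(u,v,r=1): return np.round(np.nanmedian(C[v-r:v+r+1,u-r:u+r+1].reshape(-1,3),0),4)
print('top',med(278,165,2),'collar front',med(278,181,0),'plate',med(255,130),med(305,130))
```

```text
top [ 0.473  -0.2203  0.1147] collar front [ 0.4677 -0.2431  0.0694] plate [ 0.4544 -0.1811  0.0802] [ 0.5083 -0.1915  0.08  ]
```

View pics/z12.png

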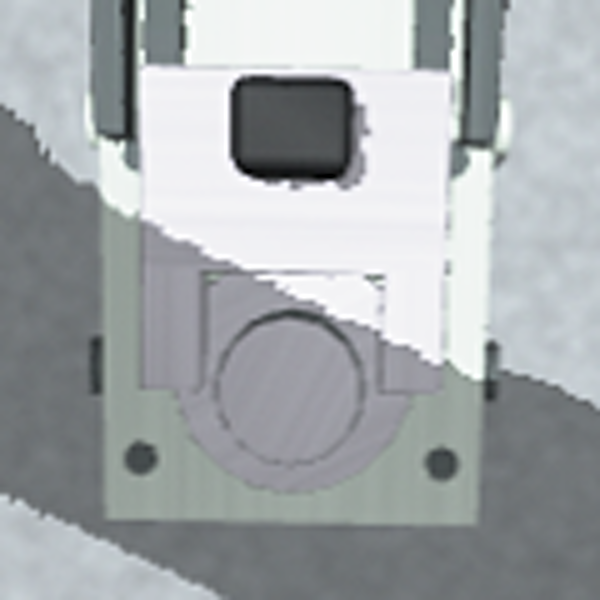

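Run:
```python
from h import *
u=np.array([-np.sin(.2),-np.cos(.2)])
for n,pts in (('c2',[(254,162.9),(302,163.4)]),):
    p,d,m=load(f'pics/{n}.npz'); g=cv2.cvtColor(p,cv2.COLOR_RGB2GRAY); print(g[155:170,252],g[155:170,303])
    t=onplane(pts,m,.0805); t2=onplane(pts,m,.0725)
    col=onplane([(278,85+492/5-.5)],m,.070)[0,:2]
    top=onplane([(220+290/5,85+388/5)],m,.115)[0,:2]
    print('tips',t[:,:2],'collar-centre est',col-u*.028,'top centre',top)
    for c in ([.473,-.218],col-u*.028,top): print([(x[:2]-c)@u for x in t],[(x[:2]-c)@u for x in t2])
# prongs at start in c1
p,d,m=load('pics/c1.npz'); g=cv2.cvtColor(p,cv2.COLOR_RGB2GRAY); print(g[98:118,252],g[98:118,303])
cv2.imwrite('pics/z13.png',cv2.resize(p[85:205,220:340],(600,600),interpolation=cv2.INTER_CUBIC)[:,:,::-1])
```

```text
[151 152 151 150 150 150 149 143 160 157 159 157 157 157 159] [148 153 156 157 157 157 156 156 145 162 161 161 160 161 161]
tips [[ 0.44565821 -0.2161195 ]
 [ 0.49859908 -0.22690523]] collar-centre est [ 0.47287159 -0.21774412] top centre [ 0.4734986 -0.2179314]
[np.float64(0.0035889637093701747), np.float64(0.0036419654692949784)] [np.float64(0.004341422294753931), np.float64(0.004395681401697414)]
[np.float64(0.0038142354627344406), np.float64(0.0038672372226592443)] [np.float64(0.004566694048118196), np.float64(0.00462095315506168)]
[np.float64(0.00375525279787353), np.float64(0.003808254557798334)] [np.float64(0.004507711383257286), np.float64(0.00456197049020077)]
[240 240 240 240 240 240 240 240 242 238 165  64 212 249 243 242 241 241
 241 241] [240 240 240 240 240 240 240 240 241 245 224  96  95 217 246 242 241 241
 241 241]
```

View pics/z13.png

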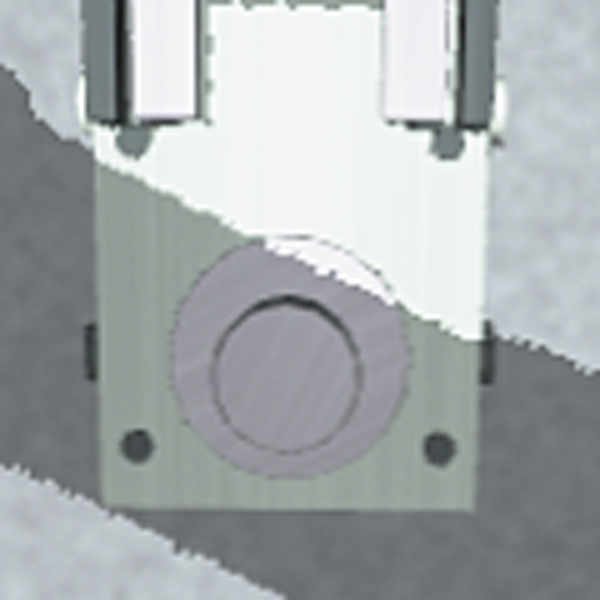

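The prong tips measure 3.6–3.9 mm past the bore centre, against 4 mm when fully closed, so the keeper is at its stop. The collar top is at 0.0694–0.070 m and the gripper is clear. Handing in.

Run:
```python
from h import *
from cell import manip
print(rd(manip),manip.read_grip_width())
# bystanders before/after
for n in ('scene0','scene_c2'):
    P,D,M=load(f'pics/{n}.npz'); C=cloud(D,M)
    for k,(x,y) in dict(bottle=(.77,.035),jar=(.51,.43),beaker=(.583,-.45),screw=(.8,-.245)).items():
        s=(C[...,2]>.015)&(C[...,2]<.14)&(np.hypot(C[...,0]-x,C[...,1]-y)<.06); print(n,k,np.round(C[s].mean(0),4))
manip.finish_job(); print(manip.read_t())
```

```text
[ 0.4709 -0.2525  0.2494 -0.3549  0.0838 -0.4783  0.0331 -0.014   0.0129] 0.998260311814798
scene0 bottle [0.7813 0.0484 0.076 ]
scene0 jar [0.5234 0.4368 0.0577]
scene0 beaker [ 0.587  -0.4422  0.0628]
scene0 screw [ 0.8049 -0.2443  0.0217]
scene_c2 bottle [0.7814 0.0483 0.0757]
scene_c2 jar [0.5234 0.4368 0.058 ]
scene_c2 beaker [ 0.5868 -0.4424  0.0628]
scene_c2 screw [ 0.8049 -0.2448  0.0219]
the job is handed in; nothing more can be done
the job is handed in; nothing more can be done
```

The plunger is pressed home in the largest module's bore, and the keeper is fully across over its collar. I let go, backed clear and handed the job in after about 31 s. No verdict is reported, so this rests on my own last checks.

**Last checks**
- **Plunger:** it is at about (0.473, -0.218). The collar top is at 0.0694–0.070 m and the grip top at 0.115 m, so the collar is flush on the module.
- **Keeper:** the prong tips are 3.6–3.9 mm past the bore centre, against 4 mm when fully closed. A further push, set to stop at a 32 N change in force, did not move it.
- **Bystanders:** the bottle, jar, beaker and screwdriver moved less than 1 mm. The gripper is open and touching nothing.

**What failed or disagreed**
- **First keeper pinch:** it closed on nothing, above the block. The camera depth showed the fingertips about 35 mm farther back than `tcp_to_tips` says. I lowered the grip by 32 mm using the measured offset, and the second pinch worked.
- **Plunger grip:** the same offset means I held the plunger only by the top few millimetres of its grip, but it did not slip.
- **Keeper travel:** I measured 55–58 mm, short of the nominal 60 mm. The block also started about 107 mm from the bore, not the nominal 111 mm, so the keeper may have started 3–4 mm closed. I relied on the prong-tip position instead.

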